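Clamp a tube rack in the cam-lever stand

TASK

Set the small tube rack upright on the two narrow ledges of the clamp stand, between the open jaws and the end posts, and let go of it. Then swing the cam lever through its arc until it is fully against its end stop, press it there with about 22 N (at least 15 N) for half a second to set the clamp, never pressing the lever with more than 40 N, and leave the rack clamped. Do not disturb the trough, the well plate or the vial.

Things in the scene. Friction and masses are not known exactly. Their poses are not given: they have to be found in the camera images.
- clamp_stand: Grey and bare-metal clamp stand, bolted down, base 150 x 176 mm. Origin on the worktop under the middle of the rack's place; x points from the cam lever's side across the rack's place to the back jaw, y along it, z up. Its end posts (inner faces y = -74 and +74 mm, tops z = 50), back jaw (face x = +33, top z = 54) and open pad (face x = -33, top z = 54) bound the place.
- ledges (a point): Centre of the rack's place, 40 mm above the clamp stand's origin, axes as the stand's. Two bare-metal ledges carry the rack, long side along y: each 14 mm wide in y, 50 mm in x, middles at y = -45 and +45 mm, tops at this point's height.
- pad: Rubber-faced moving pad of the clamp, 80 mm long in y, 14 mm high. Its origin coincides with the stand's origin when the lever is at 0; it moves along the stand's +x in proportion to the lever, 12 mm at the end stop, pushing the rack against the back jaw, which gives about 2 mm (4 N per mm).
- pivot (a point): Point on the lever's vertical pivot axis, fixed to the stand, at x = -65, y = +20, z = 93 mm in the stand's frame, axes as the stand's.
- handle (a point): Point on the axis of the lever's upright black handle post, 75 mm from the pivot axis, 93 mm above the worktop. The post is a round rod 16 mm in diameter from z = 67 mm to its rounded top at z = 114 mm.
- tube_rack: Loose small blue tube rack, 56 mm (x) x 136 mm (y) x 52 mm high with its tubes (deck at 42 mm), 0.1 to 0.2 kg. Its base is 56 mm wide and 3 mm thick, its body above 52 mm wide. Origin at the centre of its underside, z up. Grasp it across the width with the fingertips 20 mm or more above its underside, so that they stay clear of the jaws.
- trough: Bystander: loose white reagent trough 54 x 130 x 28 mm, origin at the centre of its underside.
- well_plate: Bystander: loose white well plate 86 x 128 x 14 mm, origin at the centre of its underside.
- vial: Bystander: loose dark vial with a black cap, 28 mm in diameter, 72 mm high, standing; origin at the centre of its underside.
- lever: Cam lever: flat steel bar 14 mm wide, z = 59 to 67 mm, with an upright black post at its end. Origin on the vertical pivot axis, 48 mm above the worktop; own -x points along the bar to the post. Open it points along the stand's -x (starts 0.1 to 0.45 rad past that); it swings 1.571 rad anticlockwise seen from above to a rigid stop, where it points along the stand's -y. Stays where left; swinging takes 6 to 8 N at the post.
There are look-alikes about, which are no part of the job. What is meant by the tube_rack is not black or red, and is the larger of those in its own colour.

How it is judged:
By the outcome, as a careful person would: the job done as asked, in the order asked, and still so for the second after the job is handed in, with the robot touching nothing.
It also fails if it takes over 67 s, if anything falls off the work surface, if the arm or the gripper's body presses on something with over 40 N, if the wrist force passes 120 N, or if a joint passes its speed limit or range.

ROBOT

A 7-joint arm with a two-finger parallel gripper is mounted at the origin on a cart in front of the work surface, level with it; the furniture and walls round the work are solid. World frame = base frame: x ahead of the robot, y to its left, z up, the work surface at z = 0. Lengths are in m, angles in rad, forces in N, time in s.
With the tool pointing down it reaches from about 0.4 to 0.9 m from the base axis. Payload 5.5 kg.
Tool frame: the origin (TCP) lies midway between the tips of the shut fingers; the grasp point (between the pads) lies 19 mm behind it; z points along the fingers, y is the direction in which the jaws open and shut (so a half turn about z gives the same grasp; the last joint's range is limited). The gripper opens to 92 mm and grips with 3 to 60 N. Pads are 19 mm wide; open, the fingers measure 130 mm over their backs; the gripper's body (75 mm by 190 mm) begins 47 mm behind the grasp point.
Start: joints at [1.47, 0.501, -0.427, 1.55, 0.221, 1.138, -0.21], TCP at [0.231, -0.607, 0.227] pointing down, gripper open.
Joint ranges: [-2.88, 2.88], [-0.31, 2.03], [-1.54, 1.56], [0.2, 2.42], [-1.41, 4.55], [0.19, 2.02], [-2.57, 2.57]. Speed limits (rad/s): [2.57, 2.57, 3.14, 3.14, 3.14, 3.14, 3.14].

INTERFACE

Orientations are given as [roll, pitch, yaw] about the fixed x, y, z axes, in that order (R = Rz(yaw) Ry(pitch) Rx(roll)).
In Python, from workcell import env gives the robot as it stands. The module is installed in compiled form; this text tells all that it offers.
- The arm moves only by the tool jog_arm, never from a script. Its argument "increments" is a list of rows, each a list of 7 numbers: the shift along the tool's x, y, z in mm, then the turn, a rotation vector about the tool's x, y, z in rad, then the closure in counts, from 0 (fully open) to 255 (shut). In form: [[dx, dy, dz, wx, wy, wz, gripper], ...]. A call has 1 to 20 rows; each row shifts and turns the commanded pose from where the row before left it, along the tool's axes as they then stand; what a row does not reach is not made up. A row lasts 1/8 s, in which the tool goes at most 62.5 mm and 10.7 degrees, less where a joint would pass 70% of its speed; a pose out of reach is approached as far as the arm can. A call with a gripper value outside its range is refused whole. The fingers move at their own pace and stop on an object; the grip force is fixed at half the most. Time passes only in rows, so rows that do not move let the fingers close. It gives the time, the measured TCP pose, the force and the opening at its end, in the units of the state.
- env.read_state(): the state, without advancing time (a new reading comes with each control period).
- env.camera(name): name is "scene" or "top"; returns a dict with "frame" (400x640x3 uint8, red, green, blue), "fx", "fy", "cx", "cy" (pixels), "k1" (the pictures are not rectified: a ray, as slopes to the right and down, at radius r is drawn at 1 + k1 r^2 times it, then the intrinsics apply), "R" (3x3) and "t" (3): a world point X has camera coordinates R X + t. Camera axes: x right, y down, z forward; pixel columns grow to the right and rows downward; lengths in m; the calibration is good to about 2 mm. A picture is of the moment at which its call begins. There is no depth.
- env.hand_in(): hands the job in, once; it reports no verdict.
Trained networks look in the newest picture that a camera, given by its name, has taken for a name from the list of things; names that differ only in an ending like _2 or _b are one class to them, and where a whole thing is asked for, a point or a joint stands for the part that bears it (a point fixed in the world has none). Each returns a list of dicts, best first, with "conf" (0 to 1); they miss things now and then, are a little off and sometimes report something else, mostly with a low value. They report only what shows in the picture. A call takes as long as a camera call. They do not tell look-alikes from the thing itself.
- env.look_for(camera, query): "box" ([left, top, right, bottom] in pixels, round what is visible of it).
- env.outline_of(camera, query): "region" (400x640 bool, what is visible of it) and "box" ([left, top, right, bottom] in pixels, round what is visible of it).
The state is a dict: "time_s": time; "joint_positions": joint angles; "qd": joint speeds; "joint_torque": joint torques, N m; "tcp_pos": TCP position; "tcp_rot": TCP orientation; "wrist_force": force on the tool from outside, world axes, zero at the start; "moment": the same for the moment, N m; "grip_width": finger opening in m.
Only numpy, scipy, OpenCV 4.12 (cv2) and the standard library are available. Lean on these libraries where they do the work, as an engineer would, in place of code of your own. Each camera call takes 0.05 s, during which the arm holds its last target.

## Working session

There is one attempt and no reset: what is moved stays moved. The work goes in short steps, Python scripts to look and compute and a tool call to move; the robot and the scene stay as the last step left them, time stands still between calls to the robot, and variables do not carry over. Pictures are saved under pics/ and viewed, and the job is handed in when it is done.

Besides the shell and the picture viewer there is one more tool, called as a command line: name --pt "numbers of a row" for each row, then --argument value for the rest. jog_arm: Moves the arm, as the interface text tells. Its arguments: {"type":"object","properties":{"increments":{"type":"array"}},"required":["increments"]}

```bash
mkdir -p pics; python3 - <<'E'
from workcell import env
import cv2,numpy as np
s=env.read_state(); print({k:np.round(v,3).tolist() for k,v in s.items()})
for n in ("scene","top"):
    c=env.camera(n); print(n,c["fx"],c["fy"],c["cx"],c["cy"],c["k1"],np.round(c["R"],4).tolist(),np.round(c["t"],4).tolist())
    cv2.imwrite(f"pics/{n}0.png",c["frame"][:,:,::-1])
    for q in ["clamp_stand","tube_rack","lever","handle","pad","trough","well_plate","vial"]:
        print(q,[(np.round(d["box"]).tolist(),round(d["conf"],2)) for d in env.look_for(n,q)])
E
```

```text
{'time_s': 0.0, 'joint_positions': [1.47, 0.502, -0.427, 1.551, 0.221, 1.138, -0.21], 'qd': [0.001, 0.001, -0.001, -0.0, 0.001, -0.0, 0.001], 'joint_torque': [-0.0, -56.659, -5.816, -27.911, -0.068, 0.031, 0.0], 'tcp_pos': [0.231, -0.607, 0.226], 'tcp_rot': [-3.14, -0.0, 0.364], 'wrist_force': [-0.937, 0.043, -0.667], 'moment': [-0.025, -0.009, -0.005], 'grip_width': 0.092}
scene 445.5085034632933 445.5085034632933 313.03144981297334 194.71268904056788 -0.04149479085905898 [[-0.6126, -0.7904, 0.0062], [-0.3674, 0.2777, -0.8876], [0.6999, -0.546, -0.4605]] [0.3144, 0.2946, 1.2714]
clamp_stand [([232.0, 209.0, 294.0, 251.0], 0.91), ([258.0, 222.0, 280.0, 239.0], 0.49)]
tube_rack [([352.0, 187.0, 382.0, 213.0], 0.79), ([377.0, 177.0, 388.0, 193.0], 0.48), ([401.0, 160.0, 415.0, 174.0], 0.44)]
lever [([258.0, 220.0, 280.0, 236.0], 0.49), ([234.0, 211.0, 296.0, 249.0], 0.25)]
handle [([257.0, 222.0, 282.0, 238.0], 0.48)]
pad [([255.0, 219.0, 276.0, 228.0], 0.52)]
trough [([344.0, 169.0, 372.0, 187.0], 0.58), ([352.0, 188.0, 381.0, 211.0], 0.55)]
well_plate [([153.0, 270.0, 205.0, 305.0], 0.71)]
vial [([326.0, 214.0, 338.0, 232.0], 0.7)]
top 472.0664992099793 472.0664992099793 320.57690586793973 204.10209332718313 -0.12912622972279705 [[0.4277, -0.9039, -0.0046], [-0.8417, -0.3964, -0.3665], [0.3294, 0.1607, -0.9304]] [-0.2638, 0.4908, 1.7788]
clamp_stand [([251.0, 167.0, 306.0, 214.0], 0.79), ([268.0, 188.0, 281.0, 195.0], 0.21)]
tube_rack [([394.0, 238.0, 419.0, 257.0], 0.81), ([346.0, 237.0, 386.0, 256.0], 0.65), ([412.0, 273.0, 427.0, 294.0], 0.65), ([442.0, 246.0, 473.0, 281.0], 0.63)]
lever [([255.0, 188.0, 269.0, 209.0], 0.49), ([302.0, 231.0, 309.0, 241.0], 0.26)]
handle []
pad [([270.0, 187.0, 282.0, 196.0], 0.55)]
trough [([391.0, 215.0, 424.0, 228.0], 0.88)]
well_plate [([178.0, 169.0, 207.0, 190.0], 0.71)]
vial [([298.0, 231.0, 307.0, 239.0], 0.57)]
```

View pics/scene0.png

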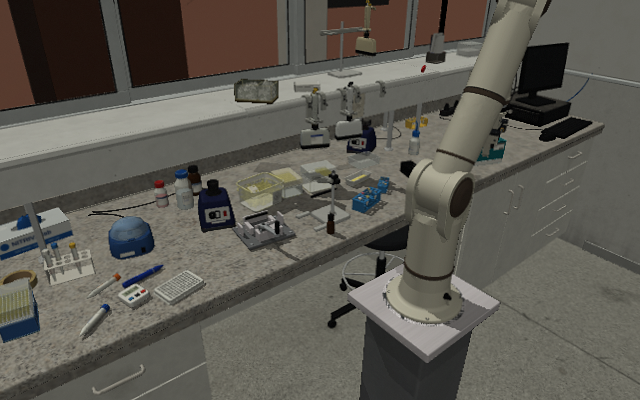

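View pics/top0.png

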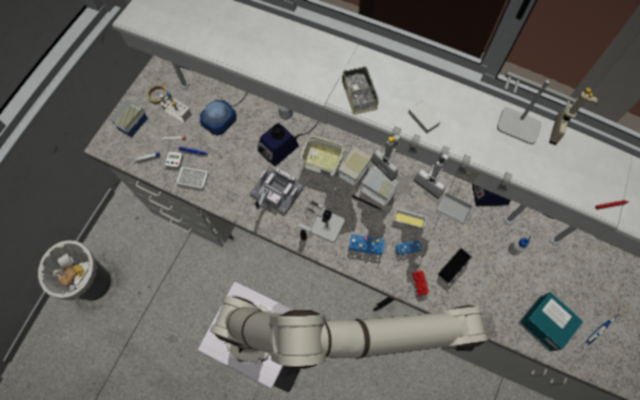

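```bash
cat > h.py <<'E'
import cv2,numpy as np
from workcell import env
def ray(c,u,v):
    K=np.array([[c["fx"],0,c["cx"]],[0,c["fy"],c["cy"]],[0,0,1]])
    p=cv2.undistortPoints(np.array([[[u,v]]],float),K,np.array([c["k1"],0,0,0,0.]),None,None,None)[0,0] if 0 else None
    x,y=(u-c["cx"])/c["fx"],(v-c["cy"])/c["fy"]
    rd=np.hypot(x,y); r=rd
    for _ in range(30): r=rd/(1+c["k1"]*r*r)
    s=r/rd if rd>0 else 1
    R=np.array(c["R"]);t=np.array(c["t"])
    return -R.T@t, R.T@np.array([x*s,y*s,1])
def onz(c,u,v,z):
    o,d=ray(c,u,v); return o+d*(z-o[2])/d[2]
def proj(c,X):
    X=np.atleast_2d(X); q=X@np.array(c["R"]).T+np.array(c["t"]); p=q[:,:2]/q[:,2:]
    r2=(p**2).sum(1,keepdims=True); p=p*(1+c["k1"]*r2)
    return p*[c["fx"],c["fy"]]+[c["cx"],c["cy"]]
def tri(c1,p1,c2,p2):
    o1,d1=ray(c1,*p1);o2,d2=ray(c2,*p2)
    d1/=np.linalg.norm(d1);d2/=np.linalg.norm(d2)
    a=np.linalg.lstsq(np.c_[d1,-d2],o2-o1,rcond=None)[0]
    A=o1+a[0]*d1;B=o2+a[1]*d2
    return (A+B)/2,np.linalg.norm(A-B)
def crop(c,box,f,fn):
    l,t,r,b=box; cv2.imwrite(fn,cv2.resize(c["frame"][t:b,l:r,::-1],None,fx=f,fy=f,interpolation=cv2.INTER_CUBIC))
E
python3 - <<'E'
from h import *
c=env.camera("scene"); crop(c,(220,150,420,270),4,"pics/s1.png"); np.save("cs.npy",c,allow_pickle=True)
c=env.camera("top"); crop(c,(240,160,440,300),4,"pics/t1.png"); np.save("ct.npy",c,allow_pickle=True)
E
```

```text
(no output)
```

View pics/s1.png

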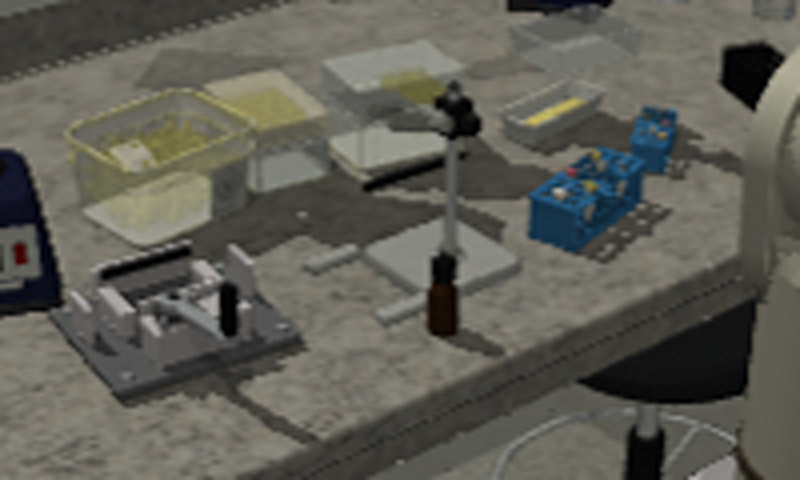

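View pics/t1.png

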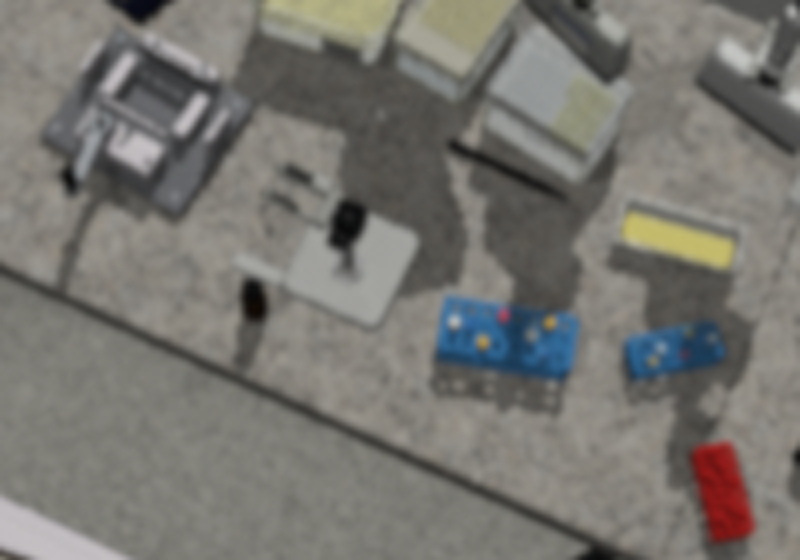

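```bash
cat > rackfit.py <<'E'
from h import *
from scipy.optimize import minimize
def boxpts(pose,w=0.056,l=0.136,h=0.042):
    x,y,z,a=pose; c,s=np.cos(a),np.sin(a)
    P=[]
    for W,z0,z1 in ((w,0,.003),(w-.004,.003,h)):
        P+=[[i*W/2,j*l/2,k] for i in(-1,1) for j in(-1,1) for k in(z0,z1)]
    P=np.array(P); R=np.array([[c,-s,0],[s,c,0],[0,0,1]])
    return P@R.T+[x,y,z]
def render(c,pose,roi,f=8):
    p=proj(c,boxpts(pose)); l,t,r,b=roi
    hull=cv2.convexHull(((p-[l-.5,t-.5])*f*16).astype(np.int32).reshape(-1,1,2))
    m=np.zeros(((b-t)*f,(r-l)*f),np.uint8); 
    cv2.fillConvexPoly(m,(hull),255,shift=4)
    return cv2.resize(m,None,fx=1/f,fy=1/f,interpolation=cv2.INTER_AREA)/255.
def blue(c,roi):
    l,t,r,b=roi; F=c["frame"][t:b,l:r].astype(float)
    return np.clip(((F[:,:,2]-F[:,:,0])-25)/35,0,1)
E
python3 - <<'E'
from rackfit import *
cs=np.load("cs.npy",allow_pickle=True).item();ct=np.load("ct.npy",allow_pickle=True).item()
for n,c in(("scene",cs),("top",ct)):
    print(n,[ (np.round(d["box"]).tolist(),int(d["region"].sum()),round(d["conf"],2)) for d in env.outline_of(n,"tube_rack")])
rs=(346,180,386,220);rt=(342,228,390,262)
bs,bt=blue(cs,rs),blue(ct,rt)
# exclude small rack in scene
bs[:,33:]*=0; 
for m,fn in((bs,"s"),(bt,"t")): 
    n,lab,st,ce=cv2.connectedComponentsWithStats((m>.5).astype(np.uint8)); i=1+st[1:,4].argmax(); k=cv2.morphologyEx((lab==i).astype(np.uint8),cv2.MORPH_CLOSE,np.ones((5,5))); m[:]=np.maximum(m,k)*cv2.dilate(k,np.ones((3,3)))
    print(fn,st[i],ce[i])
    cv2.imwrite(f"pics/b{fn}.png",cv2.resize((m*255).astype(np.uint8),None,fx=8,fy=8,interpolation=0))
cen=onz(ct,366,246,.02);print(cen)
def cost(p,ws=1,wt=1):
    return ws*((render(cs,p,rs)-bs)**2).sum()+wt*((render(ct,p,rt)-bt)**2).sum()
for w in((1,1),(1,0),(0,1)):
  best=None
  for a in np.arange(0,np.pi,np.pi/8):
    p0=[cen[0],cen[1],0,a]
    S=np.array([p0]+[np.array(p0)+d for d in np.diag([.02,.02,.01,.3])])
    f=(lambda q:cost(q,*w)) if w==(1,1) else (lambda q:cost([q[0],q[1],0,q[3]],*w))
    r=minimize(f,p0,method="Nelder-Mead",options=dict(initial_simplex=S,maxiter=300,xatol=1e-5,fatol=1e-3))
    if best is None or r.fun<best.fun: best=r
  print(w,best.x.round(4),best.fun)
  if w==(1,1):np.save("rack.npy",best.x)
E
```

```text
scene [([354.0, 189.0, 381.0, 212.0], 378, 0.85), ([402.0, 159.0, 416.0, 173.0], 172, 0.53)]
top [([414.0, 275.0, 428.0, 296.0], 259, 0.84), ([397.0, 240.0, 421.0, 259.0], 249, 0.71), ([348.0, 236.0, 384.0, 256.0], 512, 0.59), ([440.0, 247.0, 472.0, 282.0], 506, 0.59), ([301.0, 233.0, 306.0, 239.0], 52, 0.17)]
s [  6   3  27  30 342] [19.09064327 20.28362573]
t [  7   6  36  21 457] [24.12035011 16.50109409]
[ 0.49682738 -0.25764845  0.02      ]
(1, 1) [ 0.5038 -0.2548  0.0045  0.2885] 84.52780327817402
(1, 0) [ 0.5107 -0.2622  0.0367  3.5152] 63.76739652723835
(0, 1) [ 0.5051 -0.2546 -0.0122  3.4048] 12.016760900438607
```

```bash
cat > ov.py <<'E'
from h import *
def draw(c,segs,box,f,fn,cols=None):
    l,t,r,b=box; im=cv2.resize(c["frame"][t:b,l:r,::-1],None,fx=f,fy=f,interpolation=cv2.INTER_CUBIC).copy()
    for k,s in enumerate(segs):
        p=(proj(c,np.array(s))-[l-.5,t-.5])*f
        cv2.polylines(im,[np.int32(p*16).reshape(-1,1,2)],False,(0,0,255) if cols is None else cols[k],1,cv2.LINE_AA,4)
    cv2.imwrite(fn,im)
def boxsegs(x0,x1,y0,y1,z0,z1):
    q=lambda z:[[x0,y0,z],[x1,y0,z],[x1,y1,z],[x0,y1,z],[x0,y0,z]]
    return [q(z0),q(z1)]+[[[x,y,z0],[x,y,z1]] for x in(x0,x1) for y in(y0,y1)]
def tf(segs,x,y,a,z=0):
    c,s=np.cos(a),np.sin(a);R=np.array([[c,-s,0],[s,c,0],[0,0,1]])
    return [np.array(g)@R.T+[x,y,z] for g in segs]
E
python3 - <<'E'
from ov import *
cs=np.load("cs.npy",allow_pickle=True).item();ct=np.load("ct.npy",allow_pickle=True).item()
p=np.load("rack.npy")
s=tf(boxsegs(-.026,.026,-.068,.068,0,.042),.5051,-.2546,.2632)
draw(cs,s,(340,175,400,220),10,"pics/s2.png");draw(ct,s,(340,225,400,270),10,"pics/t2.png")
E
```

```text
(no output)
```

View pics/s2.png

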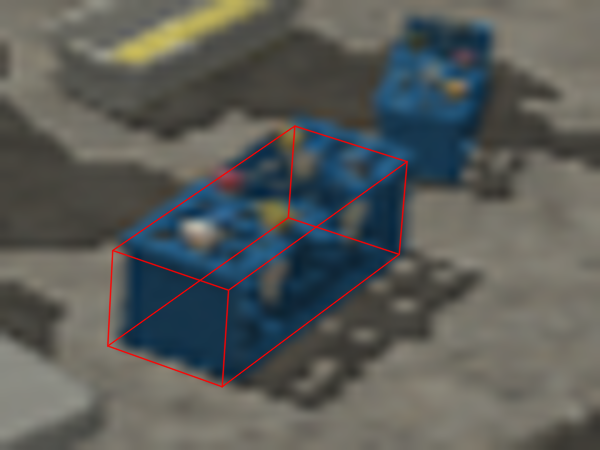

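View pics/t2.png

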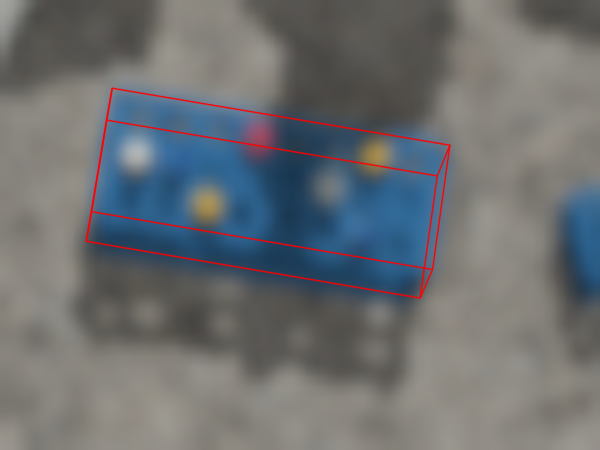

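```bash
python3 - <<'E'
from rackfit import *
from ov import *
cs=np.load("cs.npy",allow_pickle=True).item();ct=np.load("ct.npy",allow_pickle=True).item()
rs=(346,180,386,220);rt=(342,228,390,262)
bs,bt=blue(cs,rs),blue(ct,rt)
Y,X=np.mgrid[180:220,346:386]; W=np.ones_like(bs); W[(X>=376)&(Y<=193)]=0  # small rack region ignored
bs*=W
for m in(bs,bt):
    n,lab,st,ce=cv2.connectedComponentsWithStats((m>.3).astype(np.uint8)); i=1+st[1:,4].argmax(); k=cv2.morphologyEx((lab==i).astype(np.uint8),cv2.MORPH_CLOSE,np.ones((7,7))); m[:]=np.maximum(m*cv2.dilate(k,np.ones((3,3))),cv2.erode(k,np.ones((3,3))))
def res(p,w):
    return w[0]*(W*(render(cs,p,rs)-bs)**2).sum()+w[1]*((render(ct,p,rt)-bt)**2).sum()
for w,fz in(((1,1),0),((1,0),1),((0,1),1),((1,1),1)):
    p0=[.505,-.2546,0,.263]
    f=(lambda q:res([q[0],q[1],0,q[3]],w)) if fz else (lambda q:res(q,w))
    S=np.array([p0]+[np.array(p0)+d for d in np.diag([.015,.015,.01,.15])])
    r=minimize(f,p0,method="Nelder-Mead",options=dict(initial_simplex=S,maxiter=400))
    print(w,fz,r.x.round(4),r.fun,[res([*r.x[:2],0,r.x[3]],k) for k in((1,0),(0,1))])
np.save("rack.npy",r.x)
x=r.x
s=tf(boxsegs(-.026,.026,-.068,.068,0,.042),x[0],x[1],x[3])
draw(cs,s,(340,175,400,220),8,"pics/s3.png");draw(ct,s,(340,225,400,270),8,"pics/t3.png")
a=cv2.imread("pics/s3.png");b=cv2.imread("pics/t3.png");cv2.imwrite("pics/st3.png",cv2.resize(np.hstack([a,b]),(800,300)))
E
```

```text
(1, 1) 0 [ 0.5029 -0.2553  0.0055  0.263 ] 78.90998407206018 [np.float64(86.44627042974054), np.float64(28.840676348970966)]
(1, 0) 1 [ 0.5094 -0.2634  0.0033  0.322 ] 53.70126026881341 [np.float64(53.70126026881341), np.float64(90.46675862501863)]
(0, 1) 1 [ 0.505  -0.2545  0.0049  0.2573] 17.53082848825805 [np.float64(79.54173041765725), np.float64(17.53082848825805)]
(1, 1) 1 [ 0.5057 -0.2554  0.0043  0.2637] 94.10077662437524 [np.float64(74.0399344051346), np.float64(20.06084221924064)]
```

View pics/st3.png

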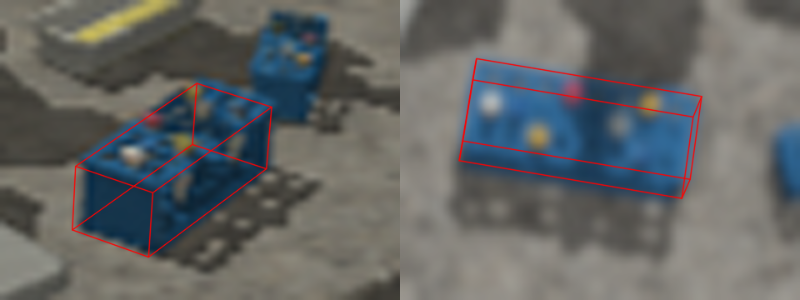

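```bash
python3 - <<'E'
from h import *
cs=np.load("cs.npy",allow_pickle=True).item();ct=np.load("ct.npy",allow_pickle=True).item()
crop(cs,(228,204,304,254),10,"pics/s4.png");crop(ct,(246,160,316,220),10,"pics/t4.png")
E
```

```text
(no output)
```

View pics/s4.png

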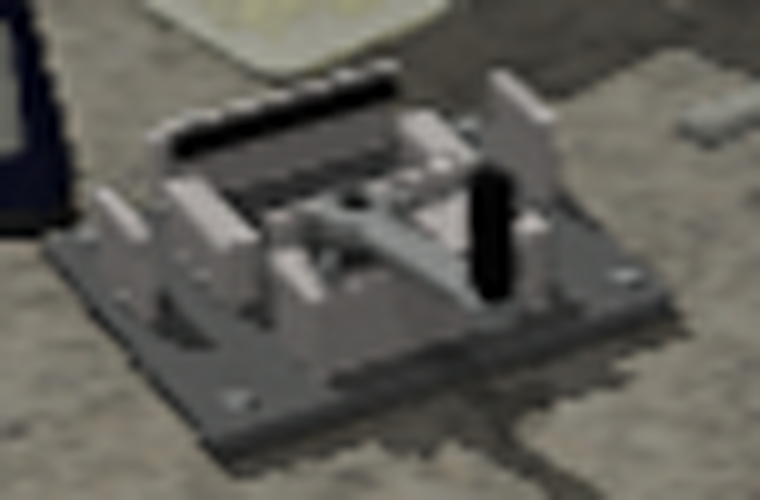

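View pics/t4.png

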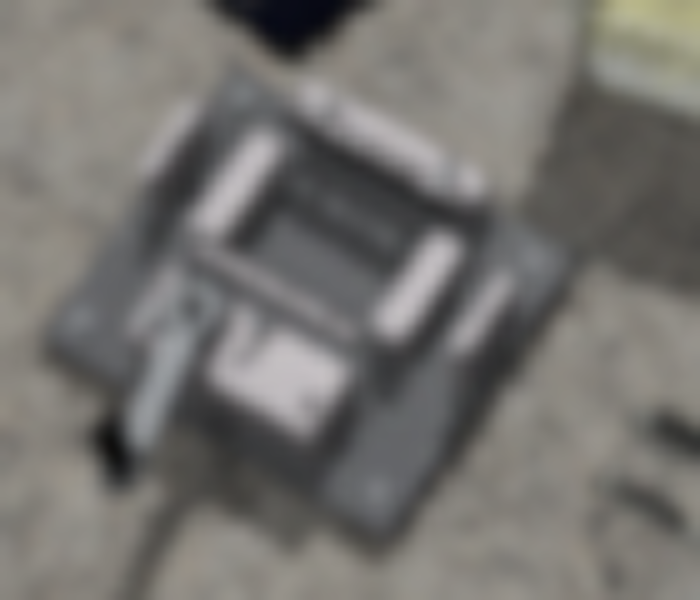

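```bash
cat > stand.py <<'E'
from ov import *
def stand(x,y,a,th=None):
    s=[];
    for sy in(-1,1):
        s+=boxsegs(-.025,.025,sy*.045-.007,sy*.045+.007,.04,.04)[:1]
    for sy in(-1,1): s+=[[[-.025,sy*.074,.05],[.025,sy*.074,.05]]]
    s+=[[[.033,-.06,.054],[.033,.06,.054]],[[-.033,-.04,.054],[-.033,.04,.054]],[[-.033,-.04,.04],[-.033,.04,.04]]]
    if th is not None:
        # lever: open -x dir, at angle th anticlockwise from -x
        u=np.array([-np.cos(th),-np.sin(th)]); pv=np.array([-.065,.02])
        h=pv+.075*u; n=np.array([-u[1],u[0]])
        s+=[[[*(pv+n*.007*k),.067],[*(h+n*.007*k),.067]] for k in(-1,1)]
        s+=[[[*(h+.008*np.array([np.cos(t),np.sin(t)])),z] for t in np.linspace(0,6.283,20)] for z in(.067,.11)]
    return tf(s,x,y,a)
E
python3 - <<'E'
from stand import *
from scipy.optimize import least_squares
cs=np.load("cs.npy",allow_pickle=True).item();ct=np.load("ct.npy",allow_pickle=True).item()
# stand points (local) with crop px
L=[[0,.045,.04],[0,-.045,.04]]
pt=(np.array([[240,185],[418,287]])/10+[246-.5,160-.5])
ps=(np.array([[213,213],[437,143]])/10+[228-.5,204-.5])
for a,b in zip(pt,ps):
    print("tri",tri(ct,a,cs,b), onz(ct,*a,.04),onz(cs,*b,.04))
def f(q,c,p): return (proj(c,np.array(tf([L],*q)[0]))-p).ravel()
c0=onz(ct,*pt.mean(0),.04)
A=[onz(ct,*p,.04) for p in pt]; d=A[0]-A[1]; print("sep",np.linalg.norm(d),"yaw",np.arctan2(d[1],d[0])-np.pi/2)
A=[onz(cs,*p,.04) for p in ps]; e=A[0]-A[1]; print("sep",np.linalg.norm(e),"yaw",np.arctan2(e[1],e[0])-np.pi/2)
a0=np.arctan2(d[1],d[0])-np.pi/2
r=least_squares(lambda q:np.r_[f(q,ct,pt),f(q,cs,ps)],[c0[0],c0[1],a0]); print(r.x,r.fun.round(2))
np.save("stand0.npy",r.x)
s=stand(*r.x,-.3)
draw(cs,s,(228,204,304,254),10,"pics/s5.png");draw(ct,s,(246,160,316,220),10,"pics/t5.png")
E
```

```text
tri (array([0.58973513, 0.2233696 , 0.04026883]), np.float64(0.000719800548331558)) [0.59011831 0.22373014 0.04      ] [0.58967307 0.22304879 0.04      ]
tri (array([0.58067755, 0.13551984, 0.04094789]), np.float64(0.0016851274825511171)) [0.5803348  0.13514725 0.04      ] [0.58311    0.13489106 0.04      ]
sep 0.08912151733650008 yaw -0.10999887857827817
sep 0.08840169093995492 yaw -0.07430979042097086
[ 0.58559116  0.17934834 -0.09232865] [-0.13  0.04  0.25 -0.16 -0.29  0.09  0.34  0.16]
```

View pics/s5.png

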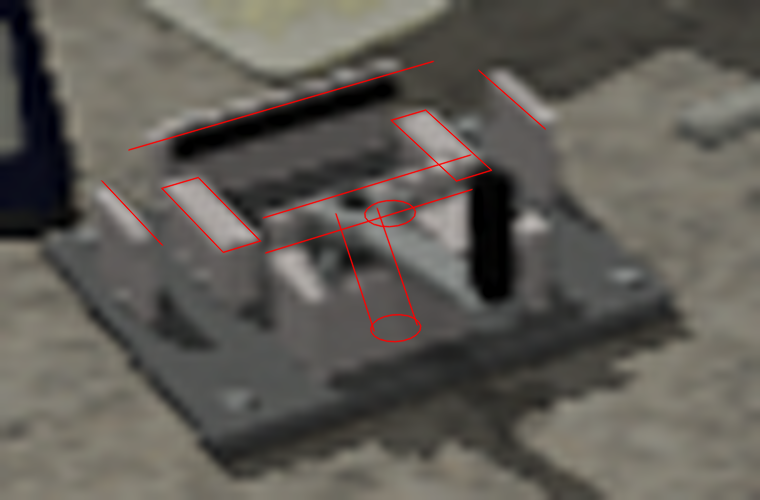

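View pics/t5.png

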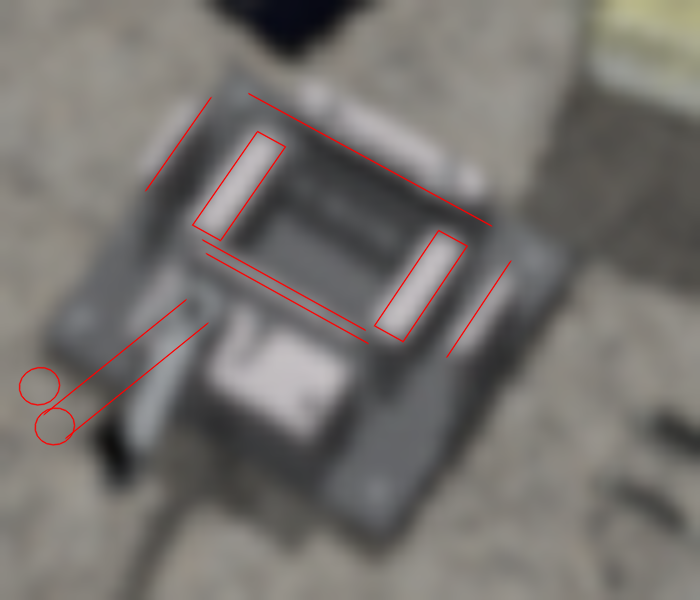

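```bash
python3 - <<'E'
from stand import *
from scipy.optimize import least_squares
cs=np.load("cs.npy",allow_pickle=True).item();ct=np.load("ct.npy",allow_pickle=True).item()
o=np.array([245.5,159.5]);os_=np.array([227.5,203.5])
for z in(0.006,.012):
  for n,c,P,of in(("t",ct,dict(l=(50,335),b=(375,545),r=(575,260),u=(235,70)),o),("s",cs,dict(l=(45,240),b=(212,440),r=(672,290)),os_)):
    Q={k:onz(c,*(np.array(v)/10+of),z) for k,v in P.items()}
    d=Q["l"]-Q["b"]; e=Q["r"]-Q["b"]
    print(n,z,"front",np.linalg.norm(d),np.arctan2(d[1],d[0])-np.pi/2,"side",np.linalg.norm(e),np.arctan2(e[1],e[0]), "cen",((Q["l"]+Q["r"])/2).round(4))
# other lines: pad/back jaw top edge in scene: (170,157)-(400,92) bottom edge of black? ; top-view ledge long axes
for a,b in(((207,232),(272,140)),((390,333),(452,240))):
    A=onz(ct,*(np.array(a)/10+o),.04);B=onz(ct,*(np.array(b)/10+o),.04); d=B-A; print("ledge x",np.arctan2(d[1],d[0]),np.linalg.norm(d),(A+B)/2)
# handle
h=tri(ct,np.array([113,455])/10+o,cs,np.array([490,235])/10+os_);print(h)
q=np.load("stand0.npy"); c,s=np.cos(q[2]),np.sin(q[2])
for X in (h[0],onz(cs,*(np.array([490,235])/10+os_),.09)):
    loc=np.array([[c,s],[-s,c]])@(X[:2]-q[:2]); v=loc-[-.065,.02]; print(loc,np.hypot(*v),np.arctan2(-v[1],-v[0]))
E
```

```text
t 0.006 front 0.1690426789304192 -0.15137606678321092 side 0.15175756724139391 -0.120614267623237 cen [0.5693 0.1821 0.006 ]
s 0.006 front 0.14688908772587844 -1.6869941812100697 side 0.17720822044635662 -1.6650393723423946 cen [0.5783 0.1739 0.006 ]
t 0.012 front 0.16848773999766892 -0.15137606678320936 side 0.1512593724486081 -0.12061426762323695 cen [0.5672 0.1804 0.012 ]
s 0.012 front 0.1458385736801937 -1.686994181210069 side 0.17594087154064963 -1.665039372342394 cen [0.57   0.1788 0.012 ]
ledge x -0.10223960760508127 0.04936475928458102 [0.58971593 0.22370129 0.04      ]
ledge x -0.08926469508866323 0.04862522886500211 [0.58115972 0.13411672 0.04      ]
(array([0.44624269, 0.19980667, 0.09204951]), np.float64(0.0026996478727732047))
[-0.14064116  0.00752361] 0.07666319267113053 0.16347002685995973
[-0.13607318  0.00652746] 0.07233882864567526 0.1873360020182736
```

```bash
python3 - <<'E'
from h import *
cs=np.load("cs.npy",allow_pickle=True).item();ct=np.load("ct.npy",allow_pickle=True).item()
T=lambda u,v:np.array([u/4+239.5,v/4+159.5]);S=lambda u,v:np.array([u/4+219.5,v/4+149.5])
print("head",tri(ct,T(350,215),cs,S(457,110)))
print("rod base",tri(ct,T(345,275),cs,S(450,255)))
print("stand base corners z0",[onz(cs,*S(*p),.01).round(3) for p in((520,265),(365,250),(435,215),(460,300))])
print("vial cap",tri(ct,T(250,295),cs,S(443,262)))
print("trough",onz(ct,*T(678,238),.02))
print("handle",onz(ct,*T(70,180),.09))
for p in((225,30),(170,210)): pass
E
```

```text
head (array([ 0.50364971, -0.08171514,  0.17024018]), np.float64(0.005216207686888059))
rod base (array([ 0.49725413, -0.07918964,  0.02277151]), np.float64(0.004798464323651884))
stand base corners z0 [array([ 0.463, -0.133,  0.01 ]), array([ 0.573, -0.035,  0.01 ]), array([ 0.586, -0.132,  0.01 ]), array([ 0.449, -0.048,  0.01 ])]
vial cap (array([ 0.42444658, -0.0099209 ,  0.07254086]), np.float64(0.0068896487769829))
trough [ 0.67714091 -0.37196656  0.02      ]
handle [0.44799797 0.19971316 0.09      ]
```

jog_arm --pt "0 0 0 0 0 -0.1833 0" --pt "0 0 0 0 0 -0.1833 0" --pt "0 0 0 0 0 -0.1833 0" --pt "0 0 0 0 0 -0.1833 0" --pt "0 0 0 0 0 -0.1833 0" --pt "0 0 0 0 0 -0.1833 0" --pt "0 0 0 0 0 -0.1833 0" --pt "0 0 0 0 0 -0.1833 0" --pt "32 44 0 0 0 0 0" --pt "32 44 0 0 0 0 0" --pt "32 44 0 0 0 0 0" --pt "32 44 0 0 0 0 0" --pt "32 44 0 0 0 0 0" --pt "32 44 0 0 0 0 0" --pt "32 44 0 0 0 0 0" --pt "32 44 0 0 0 0 0" --pt "0 0 0 0 0 0 0" --pt "0 0 0 0 0 0 0"

```text
time_s: 3.35
tcp_pos: [0.5056, -0.27, 0.2266]
tcp_rot: [-3.141, 0.0, 1.831]
wrist_force: [-0.4, -0.7, 0.7]
grip_width: 0.0921
```

```bash
cat > err.py <<'E'
# usage: err.py x y z yaw -> remaining move in tool axes (mm) & wz
import sys;from h import *
s=env.read_state();from scipy.spatial.transform import Rotation as Ro
X=np.array([float(v) for v in sys.argv[1:4]]);yaw=float(sys.argv[4])
R=Ro.from_euler("xyz",s["tcp_rot"]);G=Ro.from_euler("xyz",[np.pi,0,yaw])
print("t",s["time_s"],"tcp",np.round(s["tcp_pos"],4),np.round(s["tcp_rot"],4),"F",np.round(s["wrist_force"],2),"w",round(s["grip_width"],4))
print("d mm (tool now)",(R.inv().apply(X-s["tcp_pos"])*1000).round(1),"(goal axes)",(G.inv().apply(X-s["tcp_pos"])*1000).round(1),"rot",(R.inv()*G).as_rotvec().round(4),"j",np.round(s["joint_positions"],2))
E
python3 err.py .5086 -.2666 .2 1.833; python3 - <<'E'
from h import *
c=env.camera("scene"); crop(c,(320,120,460,230),5,"pics/s6.png");c=env.camera("top"); crop(c,(320,200,450,300),5,"pics/t6.png")
E
```

```text
t 3.35 tcp [ 0.5056 -0.27    0.2266] [-3.1409e+00  4.0000e-04  1.8307e+00] F [-0.4  -0.71  0.74] w 0.0921
d mm (tool now) [ 2.6  3.8 26.6] (goal axes) [ 2.6  3.7 26.6] rot [-0.0007  0.0004 -0.0023] j [ 1.1   0.46 -0.85  1.74  0.38  1.12  0.39]
```

View pics/s6.png

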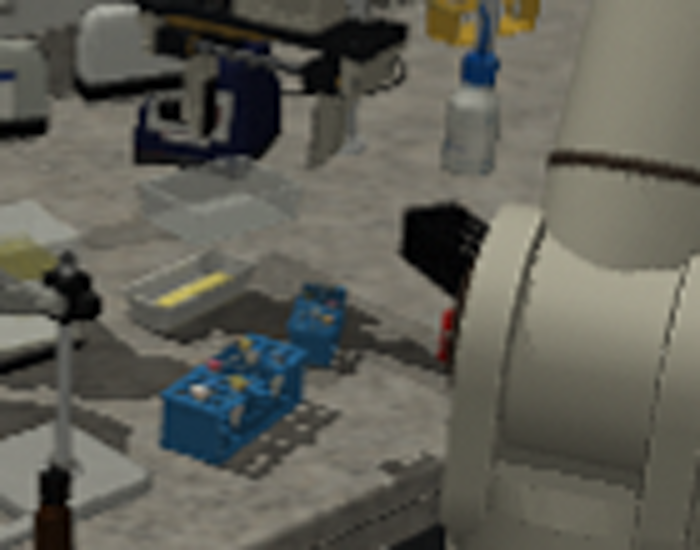

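View pics/t6.png

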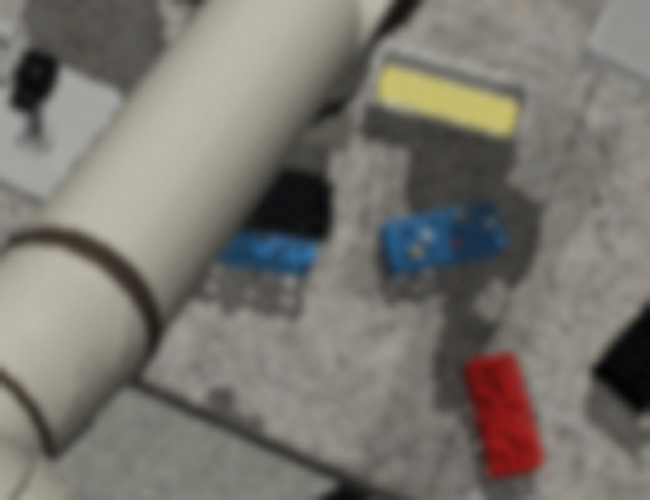

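```bash
python3 - <<'E'
from h import *
s=env.read_state();p=np.array(s["tcp_pos"])
for n in("scene","top"):
    c=env.camera(n); print(n,proj(c,[p,p+[0,0,.07],p+[0,0,.2],[.505,-.255,.04]]).round(1),np.round(c["t"],3))
    cv2.imwrite(f"pics/{n}7.png",c["frame"][:,:,::-1])
E
```

```text
scene [[372.  150.1]
 [373.3 132.3]
 [375.7  97.5]
 [365.8 195.4]] [0.314 0.295 1.271]
top [[375.3 229.3]
 [377.4 222.9]
 [381.8 209.5]
 [366.6 242.5]] [-0.264  0.491  1.779]
```

View pics/scene7.png

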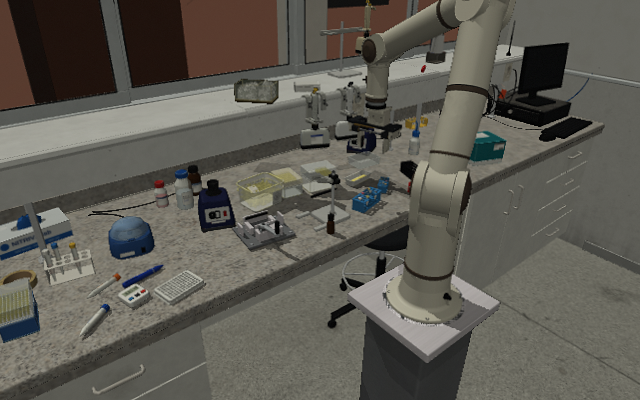

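jog_arm --pt "2.6 3.8 36 0 0 0 0" --pt "0 0 40 0 0 0 0" --pt "0 0 40 0 0 0 0" --pt "0 0 30 0 0 0 0" --pt "0 0 10 0 0 0 0" --pt "0 0 0 0 0 0 0"

```text
time_s: 4.3
tcp_pos: [0.5085, -0.2667, 0.0707]
tcp_rot: [-3.141, -0.001, 1.829]
wrist_force: [0.3, -0.4, 0.1]
grip_width: 0.0917
```

```bash
python3 err.py .5086 -.2666 .023 1.833; python3 - <<'E'
from h import *
c=env.camera("scene"); crop(c,(330,120,420,230),7,"pics/s8.png")
E
```

```text
t 4.3 tcp [ 0.5085 -0.2667  0.0707] [-3.1412e+00 -5.0000e-04  1.8292e+00] F [ 0.25 -0.41  0.14] w 0.0917
d mm (tool now) [ 0.1  0.1 47.7] (goal axes) [ 0.1  0.1 47.7] rot [-0.0004 -0.0005 -0.0038] j [ 0.98  0.65 -0.72  1.85  0.56  0.85  0.24]
```

View pics/s8.png

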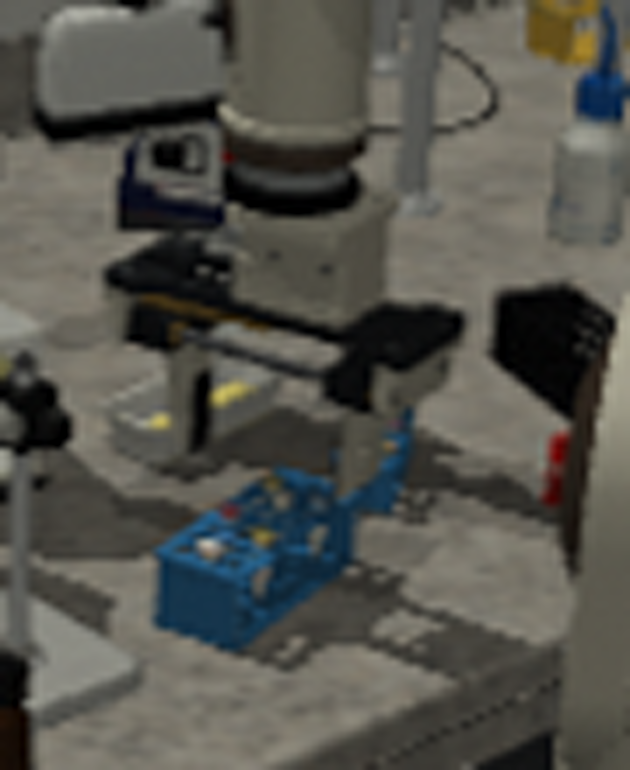

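jog_arm --pt "0 0 20 0 0 0 0" --pt "0 0 15 0 0 0 0" --pt "0 0 12.5 0 0 -0.004 0" --pt "0 0 0 0 0 0 0" --pt "0 0 0 0 0 0 255" --pt "0 0 0 0 0 0 255" --pt "0 0 0 0 0 0 255" --pt "0 0 0 0 0 0 255" --pt "0 0 0 0 0 0 255" --pt "0 0 0 0 0 0 255" --pt "0 0 0 0 0 0 255" --pt "0 0 0 0 0 0 255"

```text
time_s: 5.85
tcp_pos: [0.5085, -0.2665, 0.0234]
tcp_rot: [-3.141, 0.0, 1.834]
wrist_force: [-2.8, -0.4, 5.6]
grip_width: 0.0518
```

```bash
python3 err.py .5086 -.2666 .023 1.833; python3 - <<'E'
from h import *
c=env.camera("scene"); crop(c,(330,140,410,220),7,"pics/s9.png")
E
```

```text
t 5.85 tcp [ 0.5085 -0.2665  0.0234] [-3.1408e+00  3.0000e-04  1.8340e+00] F [-2.82 -0.37  5.64] w 0.0518
d mm (tool now) [-0.1  0.1  0.4] (goal axes) [-0.1  0.1  0.4] rot [-0.0008  0.0003  0.001 ] j [ 0.94  0.72 -0.67  1.87  0.62  0.78  0.2 ]
```

View pics/s9.png

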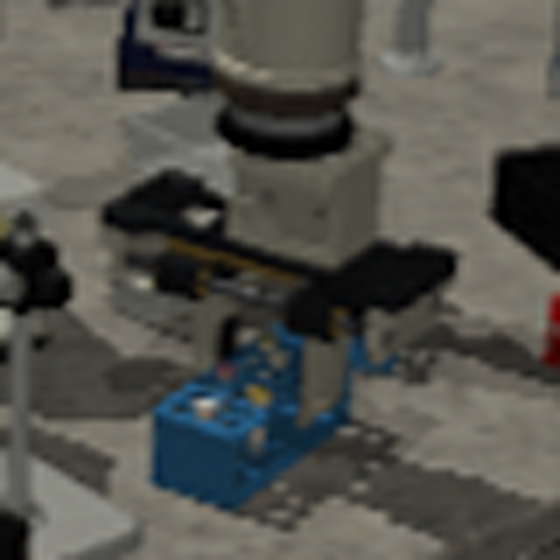

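jog_arm --pt "0 0 -10 0 0 0 255" --pt "0 0 -20 0 0 0 255" --pt "0 0 -40 0 0 0 255" --pt "0 0 -50 0 0 0 255" --pt "0 0 -50 0 0 0 255" --pt "0 0 -50 0 0 0 255" --pt "0 0 -40 0 0 0 255" --pt "0 0 -20 0 0 0 255" --pt "0 0 0 0 0 0 255" --pt "0 0 0 0 0 0 255"

```text
time_s: 7.15
tcp_pos: [0.5078, -0.266, 0.3015]
tcp_rot: [-3.14, -0.002, 1.834]
wrist_force: [-0.7, -0.1, -2.4]
grip_width: 0.0513
```

```bash
python3 err.py .5856 .1795 .3 1.471; python3 - <<'E'
from h import *
s=env.read_state(); print(s["wrist_force"],s["moment"])
c=env.camera("scene"); print(proj(c,s["tcp_pos"]));crop(c,(320,60,420,180),6,"pics/s10.png")
c=env.camera("top"); print(proj(c,s["tcp_pos"]));crop(c,(330,170,430,270),6,"pics/t10.png")
E
```

```text
t 7.15 tcp [ 0.5078 -0.266   0.3015] [-3.1396e+00 -1.8000e-03  1.8342e+00] F [-0.74 -0.13 -2.37] w 0.0513
d mm (tool now) [409.9 191.1   1.9] (goal axes) [451.1  33.    1.5] rot [-0.0023 -0.0014  0.3632] j [ 1.12  0.39 -0.89  1.65  0.32  1.26  0.43]
[-0.74080569 -0.13444251 -2.3714852 ] [-0.01657406 -0.07297056  0.00511269]
[[371.72501991 131.11407509]]
[[376.46594835 221.04097794]]
```

View pics/s10.png

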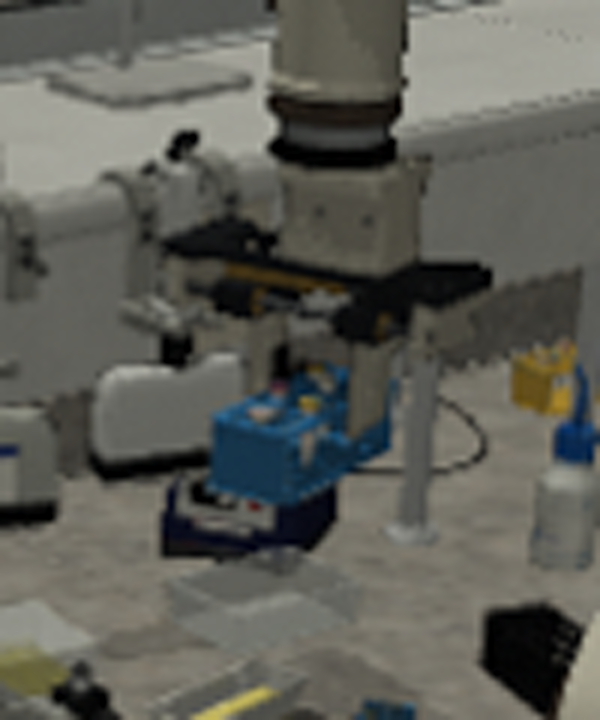

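jog_arm --pt "0 0 0 0 0 0.0908 255" --pt "0 0 0 0 0 0.0908 255" --pt "0 0 0 0 0 0.0908 255" --pt "0 0 0 0 0 0.0908 255" --pt "24 1.8 0 0 0 0 255" --pt "45 3.4 0 0 0 0 255" --pt "50 3.8 0 0 0 0 255" --pt "50 3.8 0 0 0 0 255" --pt "50 3.8 0 0 0 0 255" --pt "50 3.8 0 0 0 0 255" --pt "50 3.8 0 0 0 0 255" --pt "50 3.8 0 0 0 0 255" --pt "40 3 0 0 0 0 255" --pt "30 2 0 0 0 0 255" --pt "0 0 0 0 0 0 255" --pt "0 0 0 0 0 0 255"

```text
time_s: 9.25
tcp_pos: [0.5851, 0.1664, 0.302]
tcp_rot: [-3.14, 0.001, 1.471]
wrist_force: [-0.7, -0.9, -2.0]
grip_width: 0.0519
```

```bash
python3 err.py .5844 .1676 .12 1.471
```

```text
t 9.25 tcp [0.5851 0.1664 0.302 ] [-3.1397e+00  1.2000e-03  1.4708e+00] F [-0.66 -0.89 -1.98] w 0.0519
d mm (tool now) [  1.4  -0.5 182. ] (goal axes) [  1.2  -0.8 182. ] rot [-0.0019  0.0012 -0.0002] j [ 0.33  0.47 -0.91  1.56  0.38  1.3  -0.73]
```

jog_arm --pt "1.2 -0.8 30 0 0 0 255" --pt "0 0 45 0 0 0 255" --pt "0 0 50 0 0 0 255" --pt "0 0 40 0 0 0 255" --pt "0 0 17 0 0 0 255" --pt "0 0 0 0 0 0 255" --pt "0 0 0 0 0 0 255"

```text
time_s: 10.12
tcp_pos: [0.5861, 0.1689, 0.123]
tcp_rot: [3.139, -0.001, 1.47]
wrist_force: [0.0, -0.2, -0.6]
grip_width: 0.0515
```

```bash
python3 err.py .5844 .1676 .064 1.471
cat > rackview.py <<'E'
from stand import *
import sys
s=env.read_state(); p=np.array(s["tcp_pos"]); yaw=s["tcp_rot"][2]-1.834+.263; tag=sys.argv[1]; gy=float(sys.argv[2]) if len(sys.argv)>2 else -.012
R=tf([[[0,-gy,-.0234]]],p[0],p[1],yaw,p[2])[0][0]
seg=tf(boxsegs(-.026,.026,-.068,.068,.0,.042),R[0],R[1],yaw,R[2])
q=[.5856,.1795,-.10]
st=stand(*q)
d=R[:2]-q[:2];c,k=np.cos(q[2]),np.sin(q[2]);print("rack in stand",(np.array([[c,k],[-k,c]])@d*1000).round(1),R[2],yaw-q[2])
col=[(0,0,255)]*len(seg)+[(0,255,0)]*len(st)
c=env.camera("scene");np.save("cs2.npy",c,allow_pickle=True);draw(c,seg+st,(228,184,308,254),10,f"pics/s{tag}.png",col)
c=env.camera("top");np.save("ct2.npy",c,allow_pickle=True);draw(c,seg+st,(246,155,326,220),10,f"pics/t{tag}.png",col)
E
python3 rackview.py 11
```

```text
t 10.125 tcp [0.5861 0.1689 0.123 ] [ 3.1390e+00 -1.1000e-03  1.4705e+00] F [ 0.04 -0.18 -0.59] w 0.0515
d mm (tool now) [-1.5 -1.7 59. ] (goal axes) [-1.4 -1.6 59. ] rot [ 0.0026 -0.0011 -0.0005] j [ 0.25  0.65 -0.8   1.74  0.55  0.99 -0.85]
rack in stand [1.6 1.5] 0.09963913269833179 -0.0005135953820571693
```

View pics/s11.png

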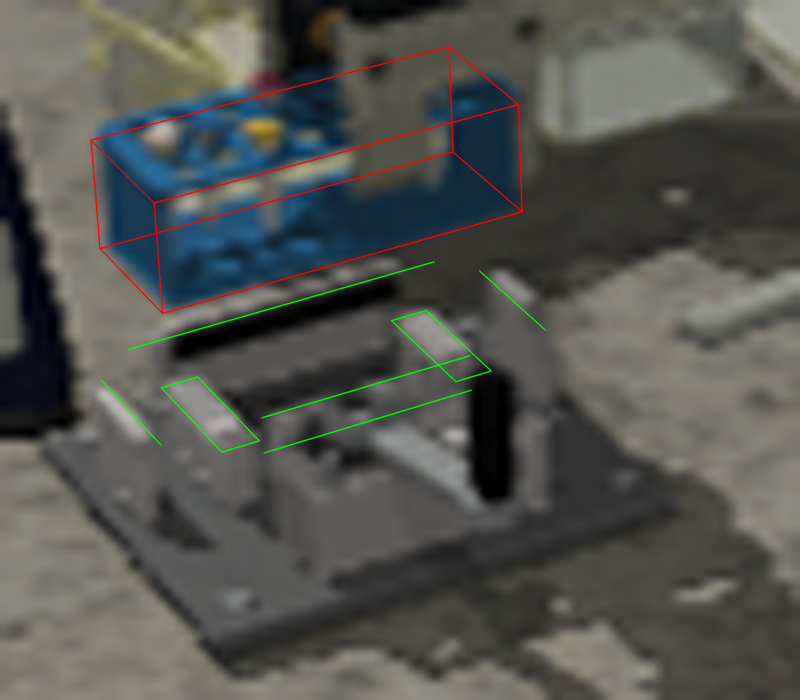

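View pics/t11.png

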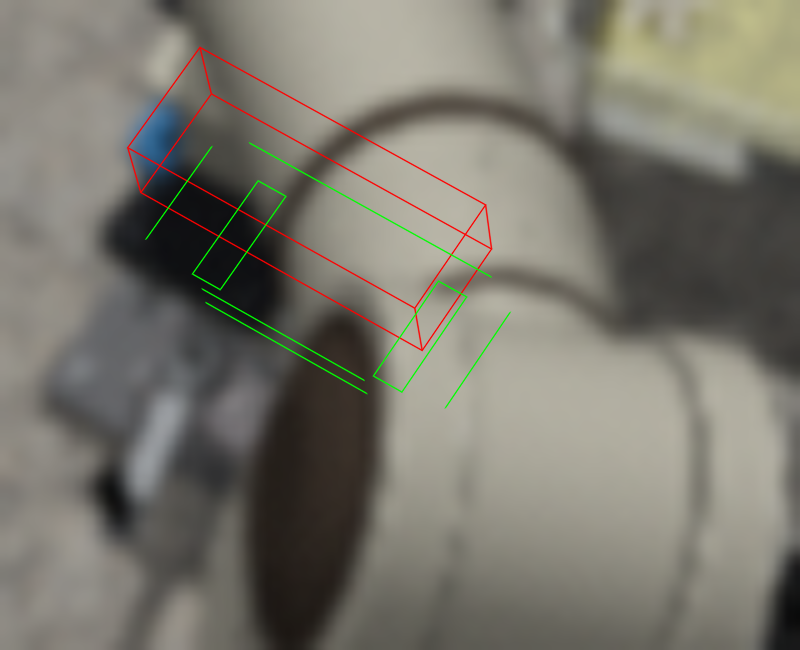

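jog_arm --pt "0 -1.5 15 0.002 0 0 255" --pt "0 0 15 0 0 0 255" --pt "0 0 9 0 0 0 255" --pt "0 0 0 0 0 0 255" --pt "0 0 0 0 0 0 255"

```text
time_s: 10.85
tcp_pos: [0.5833, 0.1691, 0.0823]
tcp_rot: [-3.14, -0.0, 1.471]
wrist_force: [-0.4, 0.0, -1.0]
grip_width: 0.0518
```

```bash
python3 err.py .5844 .1676 .064 1.471
python3 rackview.py 12 -.010
```

```text
t 10.85 tcp [0.5833 0.1691 0.0823] [-3.1397e+00 -4.0000e-04  1.4712e+00] F [-0.41  0.05 -1.01] w 0.0518
d mm (tool now) [-1.4  1.2 18.3] (goal axes) [-1.3  1.2 18.3] rot [-0.0019 -0.0004  0.0002] j [ 0.23  0.7  -0.76  1.76  0.59  0.93 -0.88]
rack in stand [-1.2 -0.6] 0.05890133833109129 0.00024705095244573205
```

View pics/s12.png

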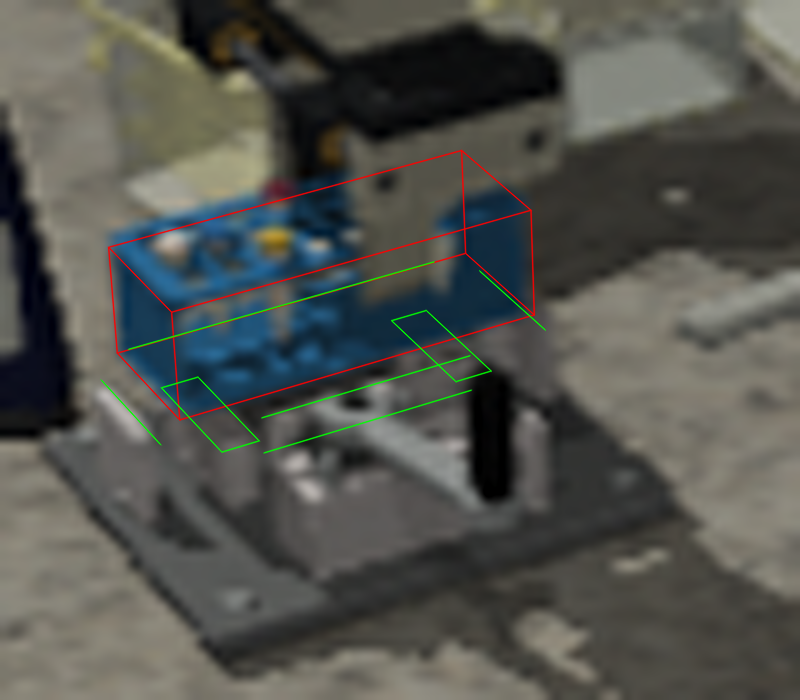

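jog_arm --pt "0 0 6 0 0 0 255" --pt "0 0 5 0 0 0 255" --pt "0 0 3 0 0 0 255" --pt "0 0 0 0 0 0 255"

```text
time_s: 11.45
tcp_pos: [0.5829, 0.1687, 0.0678]
tcp_rot: [-3.139, 0.0, 1.471]
wrist_force: [0.4, 0.8, -1.0]
grip_width: 0.052
```

```bash
python3 err.py .5844 .1676 .064 1.471
python3 rackview.py 13 -.010
```

```text
t 11.45 tcp [0.5829 0.1687 0.0678] [-3.1389e+00  2.0000e-04  1.4711e+00] F [ 0.35  0.79 -1.  ] w 0.052
d mm (tool now) [-0.9  1.6  3.8] (goal axes) [-0.9  1.6  3.8] rot [-0.0027  0.0002  0.0001] j [ 0.22  0.72 -0.75  1.77  0.6   0.91 -0.9 ]
rack in stand [-1.6 -1.1] 0.04438991563408584 0.00013636630493832347
```

View pics/s13.png

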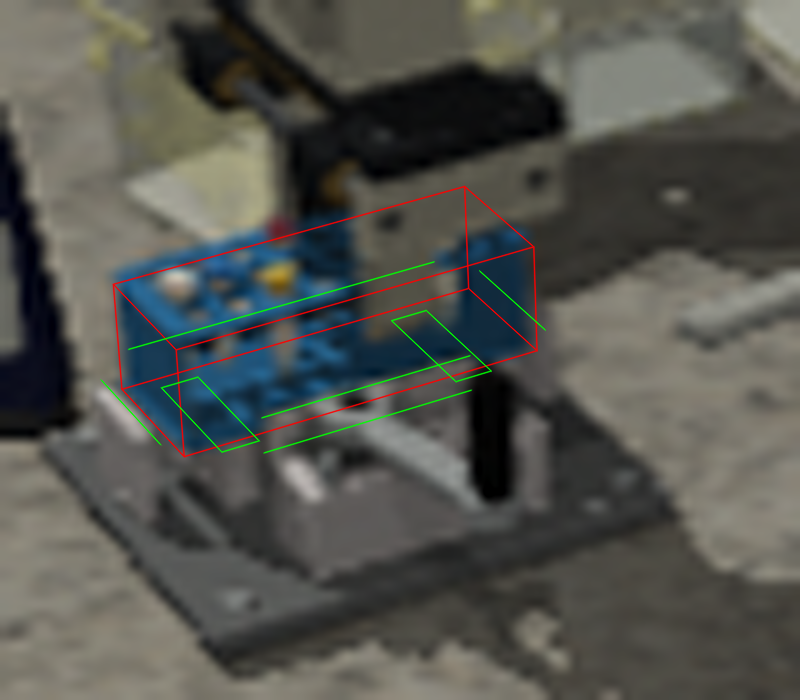

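jog_arm --pt "0 0.5 2 0 0 0 255" --pt "0 0 1 0 0 0 255" --pt "0 0 0 0 0 0 255"

```text
time_s: 11.92
tcp_pos: [0.5836, 0.1686, 0.0652]
tcp_rot: [-3.139, 0.0, 1.471]
wrist_force: [-0.1, 0.6, -1.9]
grip_width: 0.0516
```

jog_arm --pt "0 0 1 0 0 0 255" --pt "0 0 0 0 0 0 255"

```text
time_s: 12.18
tcp_pos: [0.5836, 0.1686, 0.0642]
tcp_rot: [-3.14, 0.0, 1.471]
wrist_force: [-0.2, 0.5, -1.8]
grip_width: 0.0516
```

jog_arm --pt "0 0 1 0 0 0 255" --pt "0 0 0 0 0 0 255"

```text
time_s: 12.42
tcp_pos: [0.5838, 0.1687, 0.0634]
tcp_rot: [-3.14, -0.0, 1.471]
wrist_force: [-0.5, -0.1, -0.5]
grip_width: 0.0519
```

jog_arm --pt "0 0 0.5 0 0 0 255" --pt "0 0 0 0 0 0 255"

```text
time_s: 12.68
tcp_pos: [0.5838, 0.1687, 0.0634]
tcp_rot: [-3.14, 0.0, 1.471]
wrist_force: [-1.8, -1.5, 5.1]
grip_width: 0.0518
```

jog_arm --pt "0 0 0.5 0 0 0 255" --pt "0 0 0 0 0 0 255"

```text
time_s: 12.92
tcp_pos: [0.5838, 0.1687, 0.0633]
tcp_rot: [-3.14, 0.001, 1.471]
wrist_force: [-4.1, -1.0, 9.9]
grip_width: 0.0516
```

jog_arm --pt "0 0 -0.8 0 0 0 255" --pt "0 0 0 0 0 0 120" --pt "0 0 0 0 0 0 55" --pt "0 0 0 0 0 0 55" --pt "0 0 0 0 0 0 55" --pt "0 0 0 0 0 0 55"

```text
time_s: 13.68
tcp_pos: [0.5837, 0.1687, 0.0629]
tcp_rot: [-3.14, -0.0, 1.471]
wrist_force: [-0.9, -0.2, -0.1]
grip_width: 0.0718
```

```bash
python3 rackview.py 14 -.010
```

```text
rack in stand [-0.8 -0.9] 0.039498874068408185 2.658979390030014e-06
```

View pics/s14.png

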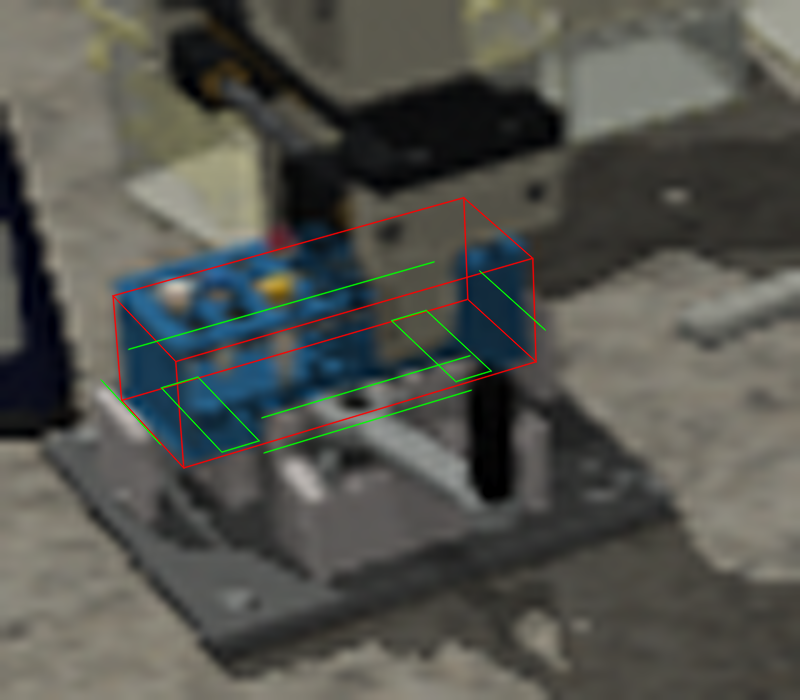

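jog_arm --pt "0 0 -10 0 0 0 55" --pt "0 0 -20 0 0 0 55" --pt "0 0 -40 0 0 0 55" --pt "0 0 -40 0 0 0 55" --pt "0 0 -27 0 0 0 55" --pt "19 -48 0 0 0 -0.09 255" --pt "19 -48 0 0 0 -0.085 255" --pt "19 -48 0 0 0 0 255" --pt "0 0 0 0 0 0 255" --pt "0 0 0 0 0 0 255" --pt "0 0 0 0 0 0 255"

```text
time_s: 15.15
tcp_pos: [0.4425, 0.2267, 0.2009]
tcp_rot: [-3.141, -0.001, 1.644]
wrist_force: [0.0, 0.1, -0.3]
grip_width: 0.0167
```

```bash
python3 err.py .4450 .2402 .08 1.646
python3 - <<'E'
from stand import *
st=stand(.5856,.1795,-.1,.175); rk=tf(boxsegs(-.026,.026,-.068,.068,.04,.082),.5856,.1795,-.1)
for th in (.175,):
  pass
cols=[(0,255,0)]*len(st)+[(0,0,255)]*len(rk)
c=env.camera("scene");draw(c,st+rk,(228,174,308,254),8,"pics/s15.png",cols)
c=env.camera("top");draw(c,st+rk,(240,155,320,220),9,"pics/t15.png",cols)
E
```

```text
t 15.15 tcp [0.4425 0.2267 0.2009] [-3.1408e+00 -7.0000e-04  1.6439e+00] F [ 0.01  0.1  -0.32] w 0.0167
d mm (tool now) [ 13.2   3.6 120.9] (goal axes) [ 13.3   3.5 120.9] rot [-0.0008 -0.0007 -0.0021] j [ 0.3   0.39 -1.    1.94  0.38  1.02 -0.8 ]
```

View pics/s15.png

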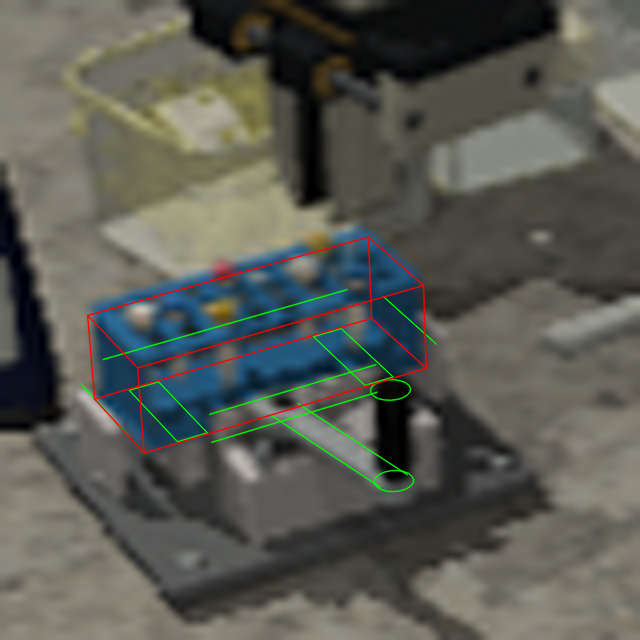

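View pics/t15.png

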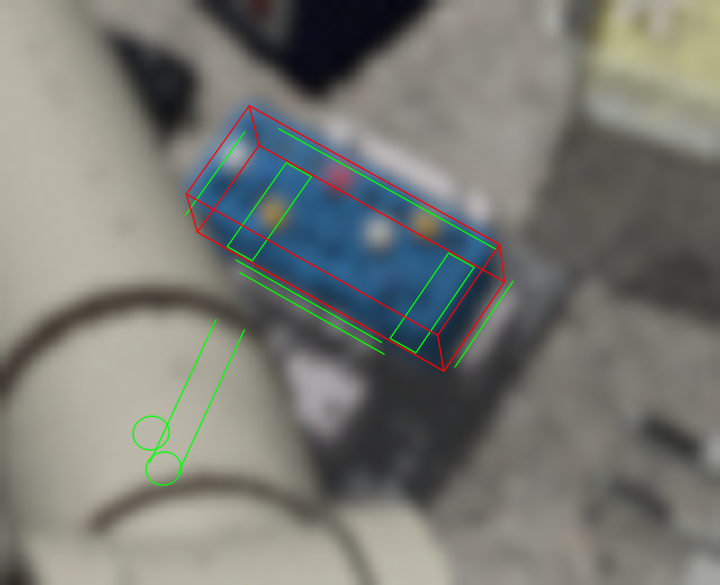

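jog_arm --pt "13.3 3.5 0 0 0 0 255" --pt "0 0 30 0 0 0 255" --pt "0 0 40 0 0 0 255" --pt "0 0 30 0 0 0 255" --pt "0 0 20 0 0 0 255" --pt "0 0 0 0 0 0 255" --pt "0 0 0 0 0 0 255"

```text
time_s: 16.12
tcp_pos: [0.4439, 0.2416, 0.0812]
tcp_rot: [-3.141, -0.001, 1.646]
wrist_force: [0.3, -0.0, -0.3]
grip_width: 0.0001
```

```bash
python3 err.py .4450 .2402 .08 1.646
python3 - <<'E'
from stand import *
st=stand(.5856,.1795,-.1,.175)
c=env.camera("scene");draw(c,st,(228,174,308,254),8,"pics/s16.png")
E
```

```text
t 16.125 tcp [0.4439 0.2416 0.0812] [-3.1409e+00 -1.2000e-03  1.6463e+00] F [ 0.27 -0.04 -0.35] w 0.0001
d mm (tool now) [-1.5  1.   1.2] (goal axes) [-1.5  1.   1.2] rot [-0.0007 -0.0012  0.0003] j [ 0.13  0.57 -0.85  2.01  0.59  0.82 -0.99]
```

View pics/s16.png

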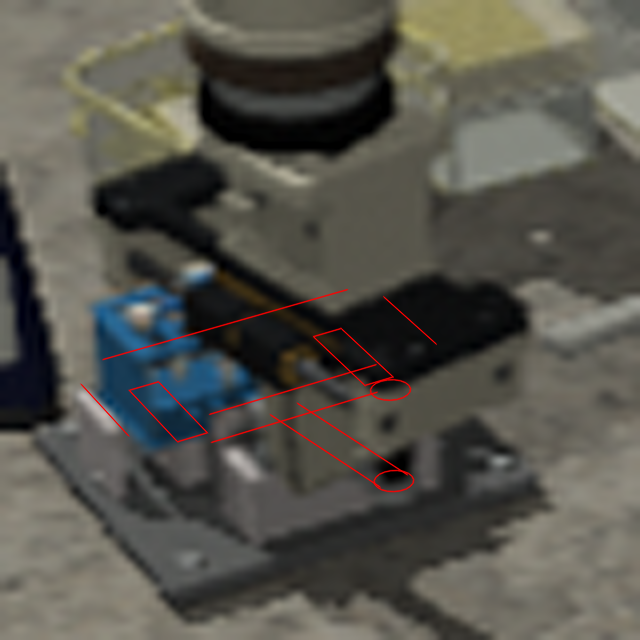

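jog_arm --pt "-10 1 1 0 0 0 255" --pt "-6 0 0 0 0 0 255" --pt "0 0 0 0 0 0 255"

```text
time_s: 16.55
tcp_pos: [0.4459, 0.2236, 0.0795]
tcp_rot: [-3.14, 0.0, 1.644]
wrist_force: [1.1, 0.4, 0.4]
grip_width: 0.0005
```

jog_arm --pt "-3 0 0 0 0 0 255" --pt "0 0 0 0 0 0 255"

```text
time_s: 16.8
tcp_pos: [0.4457, 0.2217, 0.0793]
tcp_rot: [-3.14, -0.0, 1.646]
wrist_force: [0.1, -0.5, -0.3]
grip_width: 0.0005
```

jog_arm --pt "-3 0 0 0 0 0 255" --pt "0 0 0 0 0 0 255"

```text
time_s: 17.05
tcp_pos: [0.4458, 0.2196, 0.0794]
tcp_rot: [-3.14, -0.002, 1.647]
wrist_force: [0.0, 3.0, -1.2]
grip_width: 0.0007
```

jog_arm --pt "-3 0 0 0 0 0 255" --pt "-7.6 -1.5 0 0 0 -0.1 255" --pt "-7.6 -1.5 0 0 0 -0.1 255" --pt "0 0 0 0 0 0 255"

```text
time_s: 17.55
tcp_pos: [0.4454, 0.2016, 0.0795]
tcp_rot: [-3.141, -0.003, 1.847]
wrist_force: [1.3, 4.7, -1.6]
grip_width: 0.0004
```

```bash
cat > lev.py <<'E'
from stand import *
s=env.read_state();q=[.5856,.1795,-.1]
R=np.array([[np.cos(.1),-np.sin(.1)],[np.sin(.1),np.cos(.1)]])
l=R@(np.array(s["tcp_pos"][:2])-q[:2]); v=l-[-.065,.02]; yaw=s["tcp_rot"][2]
th=(yaw-np.pi+.1+np.pi/2)  # push dir in stand = -pi/2+th
th=(th+np.pi)%(2*np.pi)-np.pi
u=-np.array([np.cos(th),np.sin(th)]);t=np.array([-u[1],u[0]])
F=R@np.array(s["wrist_force"][:2])
print("t",s["time_s"],"th_tool",round(th,3),"radial",(v@u*1000).round(1),"behind",(-v@t*1000).round(1),"z",s["tcp_pos"][2],"push",(-F@t).round(1),"Frad",(F@u).round(1),"Fz",round(s["wrist_force"][2],1))
E
python3 lev.py
```

```text
t 17.55 th_tool 0.376 radial 75.7 behind 17.0 z 0.07952221088758041 push 4.2 Frad -2.6 Fz -1.6
```

jog_arm --pt "-7.6 -1.5 0 0 0 -0.1 255" --pt "-7.6 -1.5 0 0 0 -0.1 255" --pt "-7.6 -1.5 0 0 0 -0.1 255" --pt "0 0 0 0 0 0 255"

```text
time_s: 18.05
tcp_pos: [0.4501, 0.179, 0.0797]
tcp_rot: [3.14, -0.003, 2.147]
wrist_force: [1.8, 5.0, -0.7]
grip_width: 0.0004
```

```bash
python3 lev.py
python3 - <<'E'
from stand import *
st=stand(.5856,.1795,-.1,.676)
c=env.camera("scene");draw(c,st[7:],(228,174,308,254),8,"pics/s17.png")
E
```

```text
t 18.05 th_tool 0.676 radial 75.7 behind 17.1 z 0.07967860877061513 push 3.2 Frad -4.2 Fz -0.7
```

View pics/s17.png

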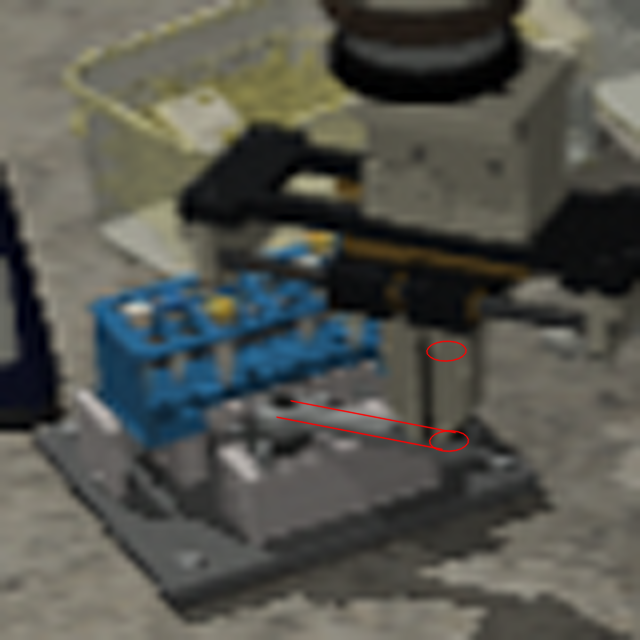

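jog_arm --pt "-7.6 -1.5 0 0 0 -0.1 255" --pt "-7.6 -1.5 0 0 0 -0.1 255" --pt "-7.6 -1.5 0 0 0 -0.1 255" --pt "0 0 0 0 0 0 255"

```text
time_s: 18.6
tcp_pos: [0.4602, 0.1586, 0.0795]
tcp_rot: [3.14, -0.003, 2.447]
wrist_force: [-0.9, 4.2, 0.3]
grip_width: 0.0006
```

```bash
python3 lev.py
```

```text
t 18.6 th_tool 0.976 radial 76.5 behind 17.9 z 0.07953975788053357 push 3.4 Frad -2.7 Fz 0.3
```

jog_arm --pt "-7.6 -1.5 0 0 0 -0.1 255" --pt "-7.6 -1.5 0 0 0 -0.1 255" --pt "-7.6 -1.5 0 0 0 -0.1 255" --pt "0 0 0 0 0 0 255"

```text
time_s: 19.1
tcp_pos: [0.4754, 0.1412, 0.079]
tcp_rot: [-3.141, -0.004, 2.747]
wrist_force: [-2.1, 2.9, 0.6]
grip_width: 0.0005
```

```bash
python3 lev.py
python3 - <<'E'
from stand import *
st=stand(.5856,.1795,-.1,1.3)
c=env.camera("scene");draw(c,st[7:],(228,174,308,254),8,"pics/s18.png")
print(env.read_state()["joint_positions"])
E
```

```text
t 19.1 th_tool 1.276 radial 78.0 behind 18.9 z 0.07903968486427644 push 3.1 Frad -1.9 Fz 0.6
[ 0.5053721   0.69619903 -1.08968352  2.02933015  0.79184089  0.92134302
  0.15529217]
```

View pics/s18.png

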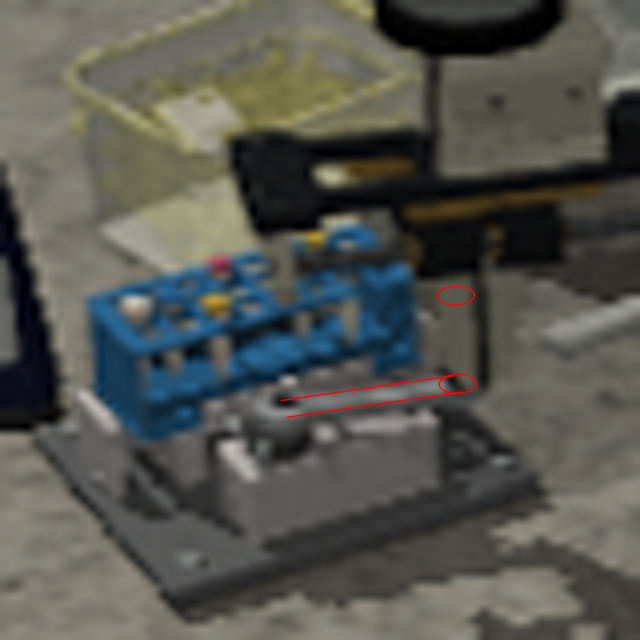

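jog_arm --pt "-7.6 -1.5 0 0 0 -0.1 255" --pt "-7.6 -1.5 0 0 0 -0.1 255" --pt "0 0 0 0 0 0 255"

```text
time_s: 19.52
tcp_pos: [0.4882, 0.133, 0.0788]
tcp_rot: [-3.141, -0.004, 2.947]
wrist_force: [-3.5, 2.7, 1.7]
grip_width: 0.0001
```

```bash
python3 lev.py
```

```text
t 19.525 th_tool 1.476 radial 78.3 behind 19.9 z 0.07881627446023345 push 4.0 Frad -2.0 Fz 1.7
```

jog_arm --pt "-3.8 -0.6 0 0 0 -0.05 255" --pt "0 0 0 0 0 0 255"

```text
time_s: 19.77
tcp_pos: [0.4912, 0.1315, 0.0788]
tcp_rot: [-3.14, -0.005, 2.996]
wrist_force: [-5.2, 2.3, 2.5]
grip_width: 0.0008
```

jog_arm --pt "-2 -0.3 0 0 0 -0.03 255" --pt "0 0 0 0 0 0 255"

```text
time_s: 20.02
tcp_pos: [0.4927, 0.1308, 0.0788]
tcp_rot: [-3.14, -0.005, 3.026]
wrist_force: [-4.8, 3.0, 2.2]
grip_width: 0.0005
```

```bash
python3 lev.py
```

```text
t 20.025 th_tool 1.555 radial 78.0 behind 21.3 z 0.07875251540706567 push 5.1 Frad -2.5 Fz 2.2
```

jog_arm --pt "-1.5 0 0 0 0 -0.01 255" --pt "0 0 0 0 0 0 255"

```text
time_s: 20.27
tcp_pos: [0.4941, 0.1304, 0.0787]
tcp_rot: [-3.139, -0.006, 3.036]
wrist_force: [-6.3, 2.6, 3.6]
grip_width: 0.0005
```

jog_arm --pt "-1 0 0 0 0 0 255" --pt "0 0 0 0 0 0 255"

```text
time_s: 20.52
tcp_pos: [0.495, 0.1302, 0.0787]
tcp_rot: [-3.139, -0.006, 3.036]
wrist_force: [-6.3, 1.9, 4.6]
grip_width: 0.0003
```

jog_arm --pt "-1 0 0 0 0 0 255" --pt "0 0 0 0 0 0 255"

```text
time_s: 20.78
tcp_pos: [0.4958, 0.13, 0.0787]
tcp_rot: [-3.139, -0.006, 3.036]
wrist_force: [-7.4, 1.9, 5.0]
grip_width: 0.0005
```

jog_arm --pt "-1 0 0 0 0 0 255" --pt "0 0 0 0 0 0 255"

```text
time_s: 21.02
tcp_pos: [0.4958, 0.13, 0.0787]
tcp_rot: [-3.138, -0.007, 3.036]
wrist_force: [-9.5, 1.6, 6.1]
grip_width: 0.0003
```

jog_arm --pt "-1 0 0 0 0 0 255" --pt "0 0 0 0 0 0 255"

```text
time_s: 21.28
tcp_pos: [0.4959, 0.13, 0.0787]
tcp_rot: [-3.138, -0.009, 3.037]
wrist_force: [-12.7, 1.3, 9.2]
grip_width: 0.0008
```

```bash
python3 lev.py
python3 - <<'E'
from stand import *
st=stand(.5856,.1795,-.1,1.571)
c=env.camera("scene");draw(c,st[7:],(228,174,308,254),8,"pics/s19.png")
c=env.camera("top");draw(c,st[7:],(240,155,320,220),9,"pics/t19.png")
E
```

```text
t 21.275 th_tool 1.566 radial 78.3 behind 18.9 z 0.07866664064798431 push 12.7 Frad 0.0 Fz 9.2
```

View pics/s19.png

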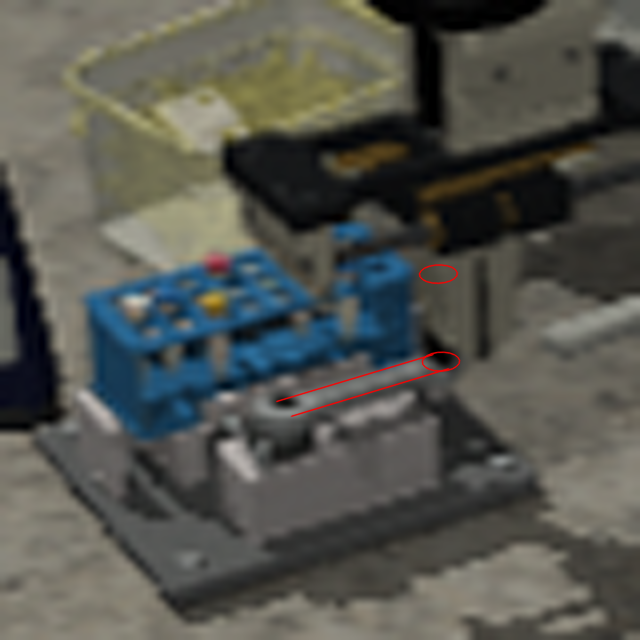

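jog_arm --pt "-1 0 -0.5 0 0 0 255" --pt "-0.7 0 0 0 0 0 255" --pt "0 0 0 0 0 0 255"

```text
time_s: 21.75
tcp_pos: [0.496, 0.1299, 0.0787]
tcp_rot: [-3.137, -0.011, 3.037]
wrist_force: [-15.8, 1.8, 9.5]
grip_width: 0.0004
```

```bash
python3 lev.py
```

```text
t 21.75 th_tool 1.567 radial 78.3 behind 18.9 z 0.07871550412555862 push 15.9 Frad -0.1 Fz 9.5
```

jog_arm --pt "-1 0 -0.5 0 0 0 255" --pt "-0.7 0 0 0 0 0 255" --pt "0 0 0 0 0 0 255"

```text
time_s: 22.12
tcp_pos: [0.496, 0.1299, 0.0788]
tcp_rot: [-3.137, -0.014, 3.038]
wrist_force: [-18.2, 1.8, 9.5]
grip_width: 0.0004
```

jog_arm --pt "-1 0 -0.3 0 0 0 255" --pt "0 0 0 0 0 0 255"

```text
time_s: 22.38
tcp_pos: [0.496, 0.1299, 0.0788]
tcp_rot: [-3.136, -0.015, 3.039]
wrist_force: [-20.1, 1.7, 9.6]
grip_width: 0.0004
```

Near 20 N; a touch more, then hold over half a second.

jog_arm --pt "-1 0 -0.4 0 0 0 255" --pt "0 0 0 0 0 0 255" --pt "0 0 0 0 0 0 255" --pt "0 0 0 0 0 0 255"

```text
time_s: 22.88
tcp_pos: [0.4961, 0.1299, 0.0788]
tcp_rot: [-3.136, -0.017, 3.039]
wrist_force: [-22.1, 1.9, 8.0]
grip_width: 0.0004
```

jog_arm --pt "0 0 0 0 0 0 255" --pt "0 0 0 0 0 0 255" --pt "0 0 0 0 0 0 255" --pt "0 0 0 0 0 0 255"

```text
time_s: 23.38
tcp_pos: [0.4961, 0.1299, 0.0788]
tcp_rot: [-3.136, -0.017, 3.039]
wrist_force: [-22.4, 2.3, 8.5]
grip_width: 0.0003
```

```bash
python3 lev.py
```

```text
t 23.375 th_tool 1.568 radial 78.4 behind 18.9 z 0.07882660560787765 push 22.5 Frad 0.0 Fz 8.5
```

jog_arm --pt "3 0 0 0 0 0 255" --pt "4 0 0 0 0 0 255" --pt "8 0 0 0 0 0 255" --pt "15 0 0 0 0 0 255" --pt "20 0 -10 0 0 0 255" --pt "0 0 -40 0 0 0 255" --pt "0 0 -50 0 0 0 255" --pt "0 0 -50 0 0 0 255" --pt "0 -50 0 0 0 0 255" --pt "0 -50 0 0 0 0 255" --pt "0 -50 0 0 0 0 255" --pt "0 -50 0 0 0 0 255" --pt "0 -50 0 0 0 0 255" --pt "0 0 0 0 0 0 255" --pt "0 0 0 0 0 0 255"

```text
time_s: 25.25
tcp_pos: [0.4297, -0.1135, 0.2309]
tcp_rot: [-3.141, -0.002, 3.035]
wrist_force: [-0.0, 1.2, 0.1]
grip_width: 0.0002
```

```bash
python3 - <<'E'
from stand import *
st=stand(.5856,.1795,-.1,1.571)
c=env.camera("scene");draw(c,st[7:],(228,174,308,254),8,"pics/s20.png")
cv2.imwrite("pics/sf.png",c["frame"][:,:,::-1])
c=env.camera("top");draw(c,[],(240,155,320,220),9,"pics/t20.png");cv2.imwrite("pics/tf.png",c["frame"][:,:,::-1])
for n in("scene","top"):
    for q in["trough","well_plate","vial"]: print(n,q,[(np.round(d["box"]).tolist(),round(d["conf"],2)) for d in env.look_for(n,q)][:2])
E
```

```text
scene trough [([346.0, 169.0, 369.0, 184.0], 0.55)]
scene well_plate [([155.0, 271.0, 202.0, 306.0], 0.7), ([255.0, 222.0, 270.0, 227.0], 0.61)]
scene vial [([327.0, 217.0, 336.0, 232.0], 0.6), ([260.0, 208.0, 287.0, 229.0], 0.25)]
top trough [([392.0, 212.0, 426.0, 231.0], 0.92)]
top well_plate [([178.0, 167.0, 209.0, 192.0], 0.58)]
top vial []
```

View pics/s20.png

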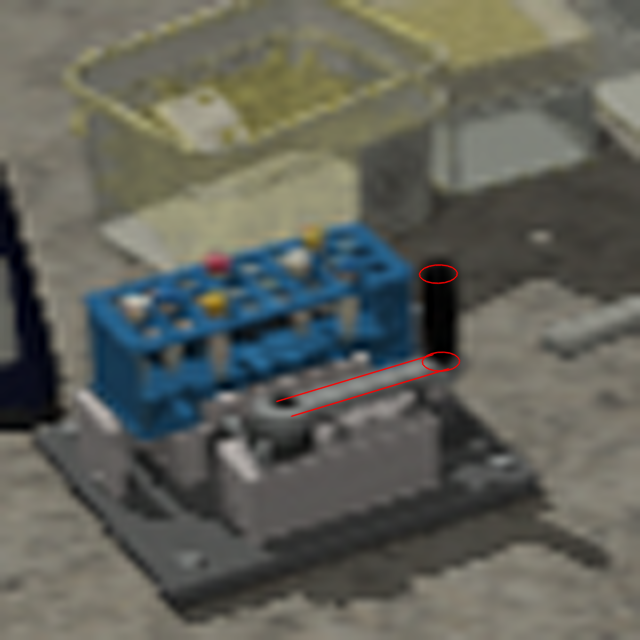

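View pics/t20.png

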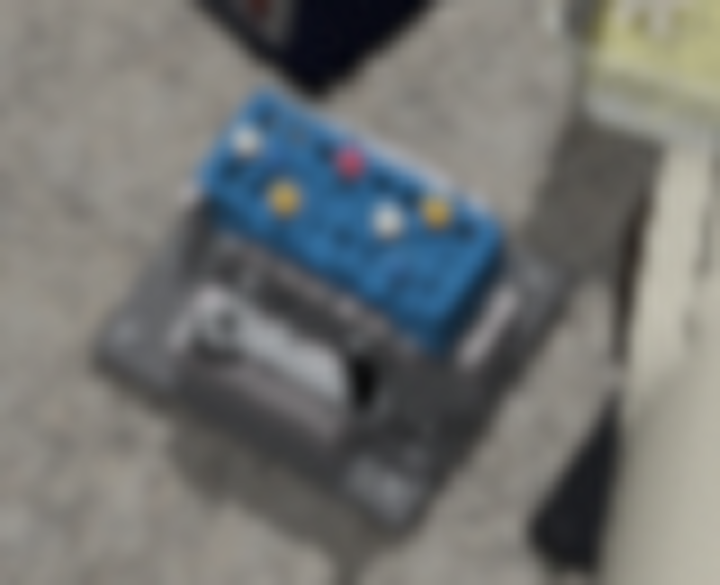

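View pics/sf.png

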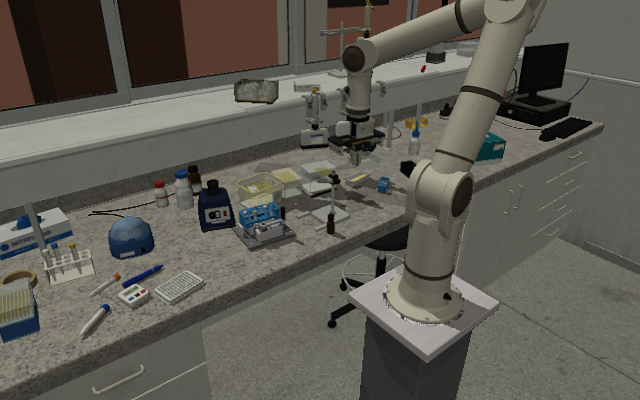

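```bash
python3 - <<'E'
from workcell import env
print(env.read_state()["wrist_force"]); print(env.hand_in())
E
```

```text
[ 0.11078095 -0.42203369 -0.4721095 ]
the job is handed in; nothing more can be done
None
```

The large blue rack is standing on the two ledges, clamped, and the job was handed in at about 25.5 s of the 67 s allowed. No verdict came back.

- **Rack:** I picked the larger of the two blue racks; its gripped width read 51.8 mm against the 52 mm given. It touched down exactly at the ledge height and I let go before touching the lever.
- **Lever:** I swung it through its arc with shut fingers until it stopped dead. The tool angle was 1.568 rad against the stop's 1.571. I held it there at about 22 N for 0.5–1 s. The highest total force I read was about 24 N, including 8–9 N of vertical friction. I only read force at the end of each move, so brief peaks in between are not recorded.
- **Final checks:** The pictures show the lever lying on the end-stop overlay, and the rack upright and level against the back jaw. The arm was clear, with about 0.6 N at the wrist, which is noise level.
- **Bystanders:** The trough and the well plate were found where they started, within the detector's scatter, in both views. The vial was confirmed only in the scene view, because the top-view detector did not report it at the end.
- **Disagreement:** The two cameras differed by about 2–3 mm on where the rack was, and I placed it between the two readings. That was within the clearance around the rack's place.

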